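# Nudge a printing block onto its register pins

## Robot

A 7-joint arm with a two-finger parallel gripper is mounted at the origin on the work surface. World frame = base frame: x ahead of the robot, y to its left, z up, the work surface at z = 0. Lengths are in m, angles in rad, forces in N, time in s.
With the tool pointing down it reaches from about 0.425 to 0.925 m from the base axis. Payload 6.8 kg.
Tool frame: the origin (TCP) lies on the centre line of the jaws, within the pads' length; the fingertips stand 19 mm ahead of it and the grasp point (between the pads) is the TCP (bot.tcp_to_tips is the distance from the TCP to the fingertips, in m); x points along the fingers, y is the direction in which the jaws open and shut, and the axes are right-handed (so a half turn about x gives the same grasp; the last joint's range is limited). The gripper opens to 85 mm and grips with 20 to 120 N. Pads are 22 mm wide; open, the fingers measure 114 mm over their backs; the gripper's body (76 mm by 85 mm) begins 54 mm behind the grasp point. The pads swing forward as they close: fully open they stand 13 mm farther back than shut.
Start: joints at [1.045, 0.477, 0.022, 1.555, -0.011, 1.109, -0.083], TCP at [0.274, -0.617, 0.219] pointing down, gripper open.
Joint ranges: [-2.96, 2.96], [-0.34, 2.1], [-1.41, 1.46], [0.24, 2.44], [-1.37, 4.51], [0.17, 1.92], [-2.96, 2.96]. Speed limits (rad/s): [2.39, 2.39, 3.14, 3.14, 3.14, 3.14, 3.14].

## Interface

Orientations are given as a unit quaternion [w, x, y, z].
In Python, from station import status, eyes, bot gives the robot as it stands.
- The arm moves only by the tool apply_moves, never from a script. Its arguments are lists of equal length, an entry for each row: "travel": the shift along the tool's x, y, z in cm, a list of three; "turn": the turn, a rotation vector about the tool's x, y, z in rad, a list of three; "grip": the closure, from 0 (fully open) to 1 (shut). In form: {"travel": [[tx, ty, tz], ...], "turn": [[wx, wy, wz], ...], "grip": [grip, ...]}. A call has 1 to 8 rows; each row shifts and turns the pose as measured when the row begins, along the tool's axes as they then stand; what a row does not reach is not made up. A row lasts 1/12 s, in which the tool goes at most 41.7 mm and 7.16 degrees, less where a joint would pass 70% of its speed; a pose out of reach is approached as far as the arm can. A call is refused whole if a number of a shift passes 4.17 or a number of a turn 0.125, either way. A call with a gripper value outside its range is refused whole. The fingers move at their own pace and stop on an object; "newtons" is the grip in N (left out, the last holds). Time passes only in rows, so rows that do not move let the fingers close. It gives the time, the measured TCP pose, the force and the opening at its end, in the units of the state.
- status.get_obs(): the state, without advancing time (a new reading comes with each control period).
- eyes.read_camera(name): name is "scene" or "top" or "wrist"; returns the picture (400x640x3 uint8, red, green, blue); there is no depth.
- eyes.calibration(name): a dict with "intrinsics" (3x3 intrinsics, pixels), "xyz" and "attitude" of the camera in the world; the wrist camera has in their place "T_tool_cam" (4x4, takes a point from camera to tool coordinates, whose origin is the TCP and whose axes are the tool frame's). Camera axes: x right, y down, z forward; pixel columns grow to the right and rows downward; lengths in m; the calibration is good to about 2 mm. A picture is of the moment at which its call begins: read the wrist's pose just before it. calibration takes no time and is no camera call.
- bot.hand_in(): hands the job in, once; it reports no verdict.
Trained networks look in the newest picture that a camera, given by its name, has taken for a name from the list of things; names that differ only in an ending like _2 or _b are one class to them, and where a whole thing is asked for, a point or a joint stands for the part that bears it (a point fixed in the world has none). Each returns a list of dicts, best first, with "score" (0 to 1); they miss things now and then, are a little off and sometimes report something else, mostly with a low value. They report only what shows in the picture. A call takes as long as a camera call.
- eyes.masks_of(thing, camera): "region" (400x640 bool, what is visible of it) and "rect" ([left, top, right, bottom] in pixels, round what is visible of it).
The state is a dict: "t": time; "q": joint angles; "joint_vel": joint speeds; "joint_torque": joint torques, N m; "eef_pos": TCP position; "tool_rot": TCP orientation; "contact_force": force on the tool from outside, world axes, zero at the start; "torque": the same for the moment, N m; "gripper_width": opening from 0.0 (shut) to 1.0 (fully open).
Only numpy, scipy, OpenCV 4.12 (cv2) and the standard library are available. Lean on these libraries where they do the work, as an engineer would, in place of code of your own. Each camera call takes 0.05 s, during which the arm holds its last target. There are 200 camera calls.

## Task

The lino printing block lies askew on the register board, its pin side propped up on the two brass pins. Nudge the block sideways across the board with your fingertips, without gripping or lifting it, until both of its holes drop over the two pins and it lies flat on the board; then take the hand away. Leave the other things on the table where they are.

Things in the scene. Friction and masses are not known exactly. Their poses are not given: they have to be found in the camera images.
- board: Fixed grey board, 310 (x) by 440 (y) by 12 mm, yaw within 0.25 rad. Origin: on its TOP face (12 mm above the table), at the centre of the block's seat; the board reaches 155 mm from it along +x and -x, 210 mm along -y, 230 mm along +y. z up. A thin red outline (194 by 174 mm) round the origin marks the seat; red ticks outside it are in line with the pins. The block must slide towards board +y.
- pin_near (a point): Tip of the first brass pin of the board, at board x -60, y +25, 9 mm above the board's top. Pins are 11 mm thick over their lowest 3 mm and taper to about 6 mm at the tip. Hidden under the block at the start.
- pin_far (a point): Tip of the second brass pin of the board, at board x +60, y +25, otherwise like pin_near.
- block: Loose wooden plate 190 (x) by 170 (y) by 10 mm, blue lino face, about 0.3 kg. Origin: centre of its underside; z up. At first its -y edge rests on the board, its +y part on the pin tips (tilt 0.065 rad); it is 22 to 40 mm short of its seat along board -y, within 14 mm of it along x, turned up to 0.14 rad. Seated, origin and axes match the board's (play 1 mm): it falls by its own weight and the pins stop it.
- hole_near (a point): Centre of the block's first hole at its underside (block x -60, y +25). The holes are 13 mm wide and go right through. It belongs over pin_near.
- hole_far (a point): Centre of the block's second hole at its underside (block x +60, y +25). It belongs over pin_far.
- ink_jar: Bystander: ink jar with a red label and black cap, 52 mm wide, 55 mm high, standing on the board's +y end. Origin: centre of its underside.
- gouge: Bystander: carving gouge with a wooden handle, 130 mm long, lying on the board's +y end along its x. Origin: centre of its underside.
- roller: Bystander: ink roller with a black drum 90 mm long and a red handle, about 160 mm long and 32 mm high, lying on the table beyond the board's +y end. Origin: on its underside, where handle and frame meet.
- apple: Bystander: red apple, 74 mm wide, 64 mm high, on the table beyond the board's -y end. Origin: centre of its underside.
- eraser: Bystander: white eraser, 50 by 24 by 13 mm, on the table beyond the board's -y end. Origin: centre of its underside.
- brush: Bystander: paint brush, 180 mm long, on the table beyond the board's -y end. Origin: centre of its underside.
- mug: Bystander: blue mug, 80 mm wide, 85 mm high, with a handle, on the table beyond the board's +y end. Origin: centre of its underside.

How it is judged:
At the end, for the whole second after the job is handed in: Both holes of the block are over their own pins (each within 3 mm, seen from above), the block lies flat on the board (underside centre within 1.5 mm of the board's top, tilted less than 0.012 rad) and at rest (horizontal distance between hole_near and pin_near below 0.003 m and horizontal distance between hole_far and pin_far below 0.003 m and z of block in the frame of board below 0.0015 m and angle between block's own z axis and vertical below 0.012 rad and linear speed of block below 0.01 m/s and angular speed of block below 0.05 rad/s); the robot touches nothing.
It fails at once if the block is lifted (its underside centre more than 16 mm above the board) (z of block in the frame of board above 0.016 m).
It fails at once if the block is tipped up (more than 0.2 rad) (angle between block's own z axis and vertical above 0.2 rad).
It fails at once if another thing on the table (ink jar, gouge, roller, apple, eraser, brush or mug) is moved by more than 20 mm (distance of any of ink_jar, gouge, roller, apple, eraser, brush, mug from where it was at the start of the episode above 0.02 m).
It also fails if it takes over 64 s, if anything falls off the work surface, if the arm or the gripper's body presses on something with over 40 N, if the wrist force passes 120 N, or if a joint passes its speed limit or range.

## Working session

There is one attempt and no reset: what is moved stays moved. The work goes in short steps, Python scripts to look and compute and a tool call to move; the robot and the scene stay as the last step left them, time stands still between calls to the robot, and variables do not carry over. Pictures are saved under pics/ and viewed, about 8 in all and at most 12, crops included, and the job is handed in when it is done.

Besides the shell and the picture viewer there is one more tool, called after "Request:" in YAML: its name, and indented under it one key for each argument. apply_moves: Moves the arm, as the interface text tells. Its arguments: {"type":"object","properties":{"travel":{"type":"array"},"turn":{"type":"array"},"grip":{"type":"array"},"newtons":{"type":"number"}},"required":["travel","turn","grip"]}

```bash
mkdir -p pics
python3 - <<'E'
from station import status, eyes, bot
import cv2,numpy as np
o=status.get_obs();print({k:np.round(v,3) for k,v in o.items()}, bot.tcp_to_tips)
for c in("top","scene"):
    im=eyes.read_camera(c);cv2.imwrite(f"pics/{c}0.png",im[:,:,::-1])
    k=eyes.calibration(c);print(c,k)
    for t in(["block","board"] if c=="top" else []):
        r=eyes.masks_of(t,c)
        for d in r[:2]:
            print(t,d["score"],d["rect"],d["region"].sum())
            cs,_=cv2.findContours(d["region"].astype(np.uint8),cv2.RETR_EXTERNAL,cv2.CHAIN_APPROX_NONE)
            cc=max(cs,key=cv2.contourArea);print(cv2.approxPolyDP(cc,6,True)[:,0].tolist())
print(eyes.calibration("wrist"))
E
```

```text
{'t': np.float64(0.0), 'q': array([ 1.045,  0.478,  0.022,  1.556, -0.011,  1.109, -0.083]), 'joint_vel': array([ 0.001,  0.001, -0.001,  0.001, -0.001, -0.001,  0.002]), 'joint_torque': array([ 1.0000e-03, -5.9646e+01,  1.6080e+00, -2.8119e+01,  1.2000e-02,
        1.0000e-02, -0.0000e+00]), 'eef_pos': array([ 0.274, -0.616,  0.218]), 'tool_rot': array([-0.146, -0.692, -0.147,  0.692]), 'contact_force': array([-0.028, -0.845,  0.64 ]), 'torque': array([ 0.041, -0.01 , -0.02 ]), 'gripper_width': np.float64(0.998)} 0.019
top {'intrinsics': array([[377.32963905,   0.        , 322.58871256],
       [  0.        , 377.32963905, 199.33959277],
       [  0.        ,   0.        ,   1.        ]]), 'xyz': array([ 3.98329662e-01, -9.08559790e-04,  1.15777030e+00]), 'attitude': array([-0.06241522,  0.71029333, -0.69887572,  0.0562179 ])}
block 0.78 [290.0, 171.3, 360.5, 238.1] 3491
[[303, 171], [290, 230], [343, 241], [356, 183]]
block 0.22 [205.4, 131.4, 246.1, 186.0] 598
[[216, 135], [208, 152], [219, 157], [211, 181], [219, 185], [231, 159], [211, 146], [241, 153], [243, 145]]
board 0.66 [2
[... 304 characters left out ...]
 [  0.        ,   0.        ,   1.        ]]), 'xyz': array([ 1.11681926, -0.55999489,  0.73849093]), 'attitude': array([-0.38503269,  0.84707949,  0.33628986, -0.14531099])}
{'intrinsics': array([[288.89768947,   0.        , 318.45709226],
       [  0.        , 288.89768947, 197.01888776],
       [  0.        ,   0.        ,   1.        ]]), 'T_tool_cam': array([[-5.67692246e-04, -3.17765339e-01,  9.48169219e-01,
        -1.55166221e-01],
       [ 9.99999481e-01,  6.21283761e-04,  8.06938658e-04,
         6.72841417e-04],
       [-8.45499275e-04,  9.48169185e-01,  3.17764821e-01,
        -8.32625269e-02],
       [ 0.00000000e+00,  0.00000000e+00,  0.00000000e+00,
         1.00000000e+00]])}
```

Run:
```python
import cv2
a=cv2.imread("pics/top0.png")[110:300,190:430];cv2.imwrite("pics/topc.png",cv2.resize(a,None,fx=3.1,fy=3.1,interpolation=cv2.INTER_CUBIC))
```

```text
(no output)
```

View pics/topc.png

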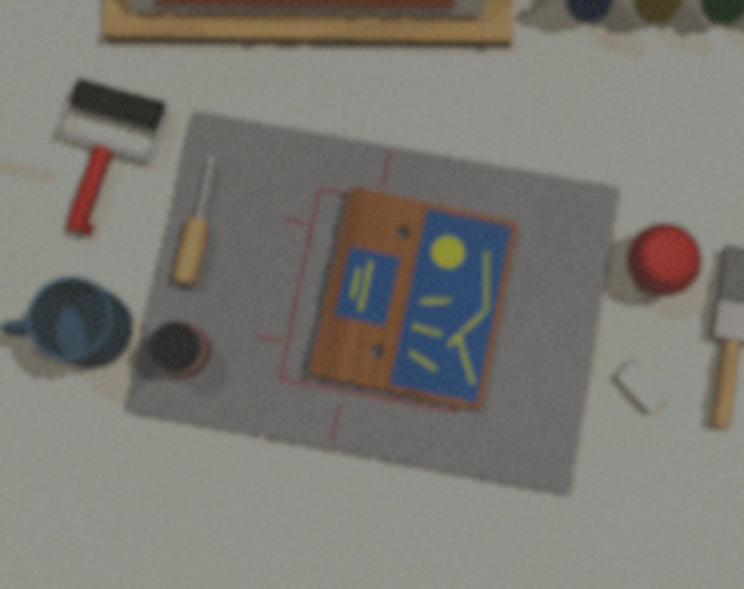

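View pics/scene0.png

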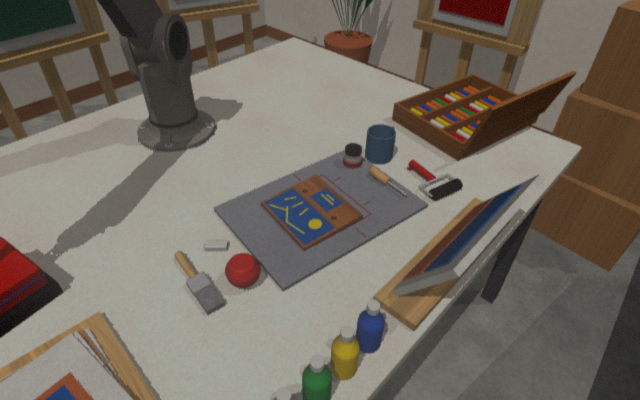

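The pictures show the askew block on the board, with its holes at about crop (403,230) and (377,350) and the red seat outline to the left, which is board +y. The jar and gouge are on the far +y end. The apple, eraser and brush are beyond the -y end.

```bash
cat > h.py <<'E'
import numpy as np, cv2
from scipy.spatial.transform import Rotation as R
from scipy.optimize import least_squares
from station import status, eyes, bot
def rot(q): return R.from_quat(np.r_[q[1:],q[0]]).as_matrix()
def cam(name):
    k=eyes.calibration(name); K=k["intrinsics"]
    if name=="wrist":
        o=status.get_obs(); T=np.eye(4); T[:3,:3]=rot(o["tool_rot"]); T[:3,3]=o["eef_pos"]; T=T@k["T_tool_cam"]
        return K,T[:3,:3],T[:3,3]
    return K,rot(k["attitude"]),np.array(k["xyz"])
def rays(c,px):
    K,A,t=c; px=np.atleast_2d(px).astype(float)
    d=np.c_[(px[:,0]-K[0,2])/K[0,0],(px[:,1]-K[1,2])/K[1,1],np.ones(len(px))]
    return d@A.T
def onz(c,px,z): 
    d=rays(c,px); return c[2]+d*((z-c[2][2])/d[:,2])[:,None]
def proj(c,P):
    K,A,t=c; p=(np.atleast_2d(P)-t)@A@K.T; return p[:,:2]/p[:,2:]
def ont(c,px,p0,n):
    d=rays(c,px); return c[2]+d*(((p0-c[2])@n)/(d@n))[:,None]
def sdf(q,lo,hi):  # signed distance to rectangle
    m=np.maximum(lo-q,q-hi); return np.where((m>0).all(1),np.linalg.norm(m,axis=1),m.max(1))
def c2(a): return np.array([[np.cos(a),-np.sin(a)],[np.sin(a),np.cos(a)]])
E
python3 - <<'E'
from h import *
c=cam("top"); eyes.read_camera("top")
def cont(t):
    d=eyes.masks_of(t,"top")[0]["region"].astype(np.uint8)
    cs,_=cv2.findContours(d,cv2.RETR_EXTERNAL,cv2.CHAIN_APPROX_NONE); cc=max(cs,key=cv2.contourArea)
    return cc[:,0]
b=cv2.convexHull(cont("board"))[:,0]
P=onz(c,cont("board"),.012)[:,:2]
f=lambda p:sdf((P-p[:2])@c2(p[2]),np.array([-.155,-.21]),np.array([.155,.23]))
s=least_squares(f,[.4,0,-.15],loss="soft_l1",f_scale=.002);B=s.x
print("board",s.x.round(4),np.abs(s.fun).mean())
P2=onz(c,cont("block"),.028)[:,:2]
f=lambda p:sdf((P2-p[:2])@c2(p[2]),np.array([-.095,-.085]),np.array([.095,.085]))
s=least_squares(f,[.4,0,-.15],loss="soft_l1",f_scale=.002)
print("block",s.x.round(4),np.abs(s.fun).mean(), "in board mm",((s.x[:2]-B[:2])@c2(B[2])*1000).round(1),s.x[2]-B[2])
o=status.get_obs();print(rot(o["tool_rot"]).round(3))
for n,px in dict(holeN=(377,350),holeF=(403,230)).items(): print(n,onz(c,np.array(px)/3.1+[190,110],.031)[0,:2])
E
```

```text
Traceback (most recent call last):
IndexError: list index out of range
```

```bash
cat > m.py <<'E'
from h import *
c=cam("top")
def cont(t):
    for i in range(5):
        eyes.read_camera("top"); r=eyes.masks_of(t,"top")
        if r and r[0]["score"]>.4: break
    d=r[0]["region"].astype(np.uint8)
    cs,_=cv2.findContours(d,cv2.RETR_EXTERNAL,cv2.CHAIN_APPROX_NONE); return max(cs,key=cv2.contourArea)[:,0]
P=onz(c,cont("board"),.012)[:,:2]
f=lambda p:sdf((P-p[:2])@c2(p[2]),np.array([-.155,-.21]),np.array([.155,.23]))
s=least_squares(f,[.4,0,-.15],loss="soft_l1",f_scale=.002);B=s.x
print("board",s.x.round(4),np.abs(s.fun).mean())
P2=onz(c,cont("block"),.028)[:,:2]
f=lambda p:sdf((P2-p[:2])@c2(p[2]),np.array([-.095,-.085]),np.array([.095,.085]))
s=least_squares(f,[.4,0,-.15],loss="soft_l1",f_scale=.002)
print("block",s.x.round(4),np.abs(s.fun).mean(), "in board mm",((s.x[:2]-B[:2])@c2(B[2])*1000).round(1),s.x[2]-B[2])
o=status.get_obs();print(rot(o["tool_rot"]).round(3))
for n,px in dict(holeN=(377,350),holeF=(403,230)).items(): print(n,onz(c,np.array(px)/3.1+[190,110],.031)[0,:2])
E
python3 m.py
```

```text
board [ 0.5709  0.0367 -0.1699] 0.0012600838717607237
block [ 0.571   0.0085 -0.1922] 0.002506607909963613 in board mm [  4.8 -27.8] -0.022277515576711954
[[-0.     0.406 -0.914]
 [ 0.    -0.914 -0.406]
 [-1.    -0.    -0.   ]]
holeN [0.51716118 0.04231535]
holeF [0.63603528 0.01930325]
```

```bash
cat > plan.py <<'E'
from h import *
B=np.array([0.5709,0.0367,-0.1699])
def go(bx,by,z,yaw,n=None):
    """TCP target in board mm, world z m; yaw = heading of tool y in the world"""
    o=status.get_obs(); M=rot(o["tool_rot"]); p=o["eef_pos"]
    t=np.r_[B[:2]+c2(B[2])@np.array([bx,by])/1000,z]
    y=np.array([np.cos(yaw),np.sin(yaw),0]);x=np.array([0,0,-1.]);G=np.c_[x,y,np.cross(x,y)]
    w=R.from_matrix(M.T@G).as_rotvec(); d=t-p
    n=n or int(np.ceil(max(np.linalg.norm(d)/.04,np.linalg.norm(w)/.12)))
    for i in range(n):
        print((M.T@d/n*100).round(2).tolist(),(w/n).round(4).tolist()); M=M@R.from_rotvec(w/n).as_matrix()
E
python3 -c "
from plan import *
go(0,0,.22,B[2])"
```

```text
[-0.0, -2.65, -2.98] [-0.0546, -0.0, 0.0]
[-0.0, -2.48, -3.12] [-0.0546, -0.0, 0.0]
[-0.0, -2.31, -3.25] [-0.0546, -0.0, 0.0]
[-0.0, -2.13, -3.37] [-0.0546, -0.0, 0.0]
[-0.0, -1.94, -3.48] [-0.0546, -0.0, 0.0]
[-0.0, -1.75, -3.59] [-0.0546, -0.0, 0.0]
[-0.0, -1.55, -3.68] [-0.0546, -0.0, 0.0]
[-0.0, -1.35, -3.75] [-0.0546, -0.0, 0.0]
[-0.0, -1.14, -3.82] [-0.0546, -0.0, 0.0]
[-0.0, -0.93, -3.88] [-0.0546, -0.0, 0.0]
[-0.0, -0.72, -3.92] [-0.0546, -0.0, 0.0]
[-0.0, -0.5, -3.96] [-0.0546, -0.0, 0.0]
[-0.0, -0.28, -3.98] [-0.0546, -0.0, 0.0]
[-0.0, -0.07, -3.99] [-0.0546, -0.0, 0.0]
[-0.0, 0.15, -3.99] [-0.0546, -0.0, 0.0]
[-0.0, 0.37, -3.97] [-0.0546, -0.0, 0.0]
[-0.0, 0.59, -3.95] [-0.0546, -0.0, 0.0]
[-0.0, 0.8, -3.91] [-0.0546, -0.0, 0.0]
```

Request:
apply_moves:
  travel:
    - [0, -2.6, -3.0]
    - [0, -2.5, -3.1]
    - [0, -2.3, -3.2]
    - [0, -2.1, -3.4]
    - [0, -1.9, -3.5]
    - [0, -1.75, -3.6]
    - [0, -1.55, -3.7]
    - [0, -1.35, -3.75]
  turn:
    - [-0.055, 0, 0]
    - [-0.055, 0, 0]
    - [-0.055, 0, 0]
    - [-0.055, 0, 0]
    - [-0.055, 0, 0]
    - [-0.055, 0, 0]
    - [-0.055, 0, 0]
    - [-0.055, 0, 0]
  grip: [0, 0, 0, 0, 0, 0, 0, 0]

```text
t: 1.17
eef_pos: [0.4029, -0.3262, 0.2176]
tool_rot: [-0.297, -0.641, -0.292, 0.645]
contact_force: [1.7, -0.3, -0.2]
gripper_width: 0.998
```

Request:
apply_moves:
  travel:
    - [0, -1.15, -3.8]
    - [0, -0.95, -3.9]
    - [0, -0.7, -3.9]
    - [0, -0.5, -4.0]
    - [0, -0.3, -4.0]
    - [0, -0.05, -4.0]
    - [0, 0.15, -4.0]
    - [0, 0.4, -4.0]
  turn:
    - [-0.055, 0, 0]
    - [-0.055, 0, 0]
    - [-0.055, 0, 0]
    - [-0.055, 0, 0]
    - [-0.055, 0, 0]
    - [-0.055, 0, 0]
    - [-0.055, 0, 0]
    - [-0.055, 0, 0]
  grip: [0, 0, 0, 0, 0, 0, 0, 0]

```text
t: 1.83
eef_pos: [0.5349, -0.0204, 0.2179]
tool_rot: [-0.438, -0.558, -0.428, 0.561]
contact_force: [1.1, 0.0, 0.1]
gripper_width: 1.001
```

```bash
python3 -c "
from plan import *
go(0,0,.22,B[2])"
```

```text
[-0.13, 1.03, -3.21] [-0.0415, 0.0059, -0.0037]
[-0.12, 1.16, -3.17] [-0.0415, 0.0059, -0.0037]
```

Request:
apply_moves:
  travel:
    - [-0.1, 1.0, -3.2]
    - [-0.1, 1.2, -3.2]
    - [0, 0, 0]
    - [0, 0, 0]
  turn:
    - [-0.04, 0.006, -0.004]
    - [-0.04, 0.006, -0.004]
    - [0, 0, 0]
    - [0, 0, 0]
  grip: [0, 0, 0, 0]

```text
t: 2.17
eef_pos: [0.5743, 0.0522, 0.2208]
tool_rot: [0.459, 0.539, 0.462, -0.534]
contact_force: [-0.4, 0.1, -0.8]
gripper_width: 0.997
```

Run:
```python
from h import *
c=cam("wrist"); im=eyes.read_camera("wrist"); cv2.imwrite("pics/w1.png",im[:,:,::-1])
o=status.get_obs(); print(o["eef_pos"].round(4),rot(o["tool_rot"]).round(3).tolist())
np.savez("c1.npz",*c)
```

```text
[0.5743 0.0528 0.221 ] [[0.003, 0.989, -0.151], [0.008, -0.151, -0.989], [-1.0, 0.002, -0.008]]
```

View pics/w1.png

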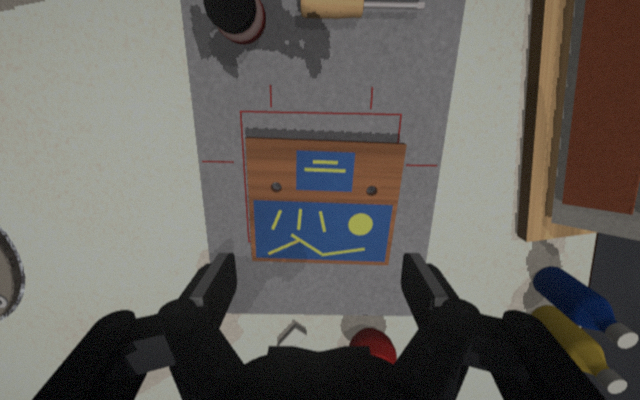

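The wrist view is clear: the holes are at (277,187) and (372,190), the outline's top corners at (241,112) and (401,115), and the block corners at (248,137), (405,144), (388,264) and (252,262).

```bash
cat > w.py <<'E'
import sys
from h import *
def boardfit(c,im,g):
    hsv=cv2.cvtColor(im,cv2.COLOR_RGB2HSV); r=im.astype(int)
    m=(r[:,:,0]-np.maximum(r[:,:,1],r[:,:,2])>25)&((hsv[:,:,0]<8)|(hsv[:,:,0]>170))
    v,u=np.nonzero(m); P=onz(c,np.c_[u,v],.012)[:,:2]
    for tol in(.02,.008,.004):
        q=(P-g[:2])@c2(g[2]); k=np.abs(sdf(q,-np.array([.097,.087]),np.array([.097,.087])))<tol; Q=P[k]
        f=lambda p:sdf((Q-p[:2])@c2(p[2]),-np.array([.097,.087]),np.array([.097,.087]))
        s=least_squares(f,g,loss="soft_l1",f_scale=.001); g=s.x
    print("board",g.round(4),"n",k.sum(),"res",np.abs(s.fun).mean().round(5)); return g
def holes(c,im,guess,B,z=.012):
    gr=cv2.cvtColor(im,cv2.COLOR_RGB2GRAY); out=[]
    for u,v in guess:
        w=gr[v-9:v+10,u-9:u+10].astype(float); t=(np.median(w)+w.min())/2
        n,l,st,ce=cv2.connectedComponentsWithStats((w<t).astype(np.uint8))
        i=1+np.argmin(np.linalg.norm(ce[1:]-9,axis=1)); out.append(ce[i]+[u-9,v-9]); print("hole px",out[-1].round(1),"area",st[i,4])
    # top-face height at the holes
    P=onz(c,np.array(out),z)[:,:2]; q=(P-B[:2])@c2(B[2])*1000
    print("holes in board mm",q.round(1).tolist(),"dist",np.linalg.norm(q[1]-q[0]).round(1),
      "yaw rel",np.arctan2(*(q[1]-q[0])[::-1]).round(4),"err to pins",(q-[[-60,25],[60,25]]).round(1).tolist()); return q
E
python3 - <<'E'
from w import *
c=list(np.load("c1.npz").values()); im=cv2.imread("pics/w1.png")[:,:,::-1].copy()
g=boardfit(c,im,np.array([.5709,.0367,-.1699]))
# hole top height: pins 9 mm at hole+~28 mm; tilt .065
holes(c,im,[(277,187),(372,190)],g,.012+.009-.028*.065+.010)
E
```

```text
board [ 0.5746  0.0341 -0.1693] n 688 res 0.00067
hole px [276.  187.6] area 55
hole px [372.  190.6] area 66
holes in board mm [[-53.9, -3.6], [66.5, -5.5]] dist 120.4 yaw rel -0.0153 err to pins [[6.1, -28.6], [6.5, -30.5]]
```

```bash
sed -i 's/^B=.*/B=np.array([.5746,.0341,-.1693])/' plan.py; python3 -c "
from plan import *
go(6,-145,.06,B[2])"
```

```text
[2.66, 0.1, 2.75] [0.003, -0.0014, -0.0004]
[2.66, 0.11, 2.74] [0.003, -0.0014, -0.0004]
[2.67, 0.12, 2.74] [0.003, -0.0014, -0.0004]
[2.67, 0.13, 2.74] [0.003, -0.0014, -0.0004]
[2.68, 0.14, 2.73] [0.003, -0.0014, -0.0004]
[2.68, 0.15, 2.73] [0.003, -0.0014, -0.0004]
```

Request:
apply_moves:
  travel:
    - [0, 0.15, 4.1]
    - [0, 0.2, 4.1]
    - [0, 0.2, 4.1]
    - [0, 0.2, 4.1]
    - [4, 0, 0]
    - [4, 0, 0]
    - [4, 0, 0]
    - [3, 0, 0]
  turn:
    - [0.005, -0.002, 0]
    - [0.005, -0.002, 0]
    - [0.004, -0.002, 0]
    - [0.004, -0.002, 0]
    - [0, 0, 0]
    - [0, 0, 0]
    - [0, 0, 0]
    - [0, 0, 0]
  grip: [0, 0, 0, 0, 0, 0, 0, 0]

```text
t: 2.88
eef_pos: [0.5582, -0.1302, 0.0751]
tool_rot: [0.459, 0.548, 0.443, -0.541]
contact_force: [0.1, -0.2, -0.6]
gripper_width: 0.998
```

```bash
python3 -c "
from plan import *
go(6,-145,.045,B[2],1)
c=cam('wrist'); im=eyes.read_camera('wrist'); cv2.imwrite('pics/w2.png',im[:,:,::-1])
print(status.get_obs()['eef_pos'])"
```

```text
[2.98, -0.66, -1.98] [-0.0176, 0.0062, -0.0232]
[ 0.55464718 -0.13039293  0.06991054]
```

View pics/w2.png

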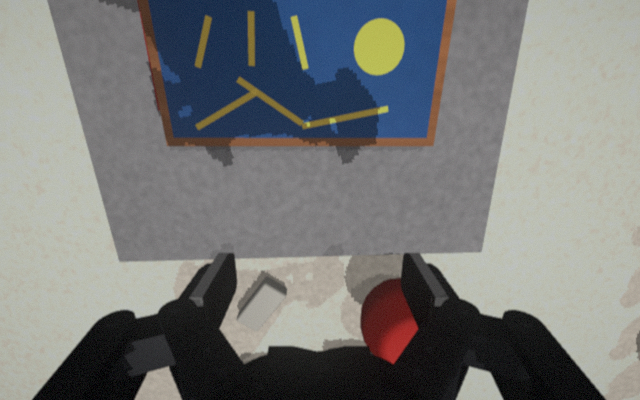

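The block's near edge is at v≈143, spanning u 170–432. The fingers straddle it squarely and clear the apple and eraser. Next is a guarded descent.

Request:
apply_moves:
  travel:
    - [1.0, -0.6, -2.0]
    - [1.0, 0, 0]
    - [0, 0, 0]
  turn:
    - [-0.017, 0.006, -0.023]
    - [0, 0, 0]
    - [0, 0, 0]
  grip: [0, 0, 0]

```text
t: 3.18
eef_pos: [0.5484, -0.1139, 0.0478]
tool_rot: [-0.45, -0.538, -0.457, 0.546]
contact_force: [-0.6, -0.5, 0.2]
gripper_width: 1.001
```

```bash
python3 -c "
from plan import *
go(6,-145,.034,B[2],1)
print(status.get_obs()['eef_pos'])"
```

```text
[1.37, 0.71, -0.54] [-0.008, 0.003, 0.0149]
[ 0.54837958 -0.1138937   0.04778211]
```

Request:
apply_moves:
  travel:
    - [0.7, 0.7, -0.4]
    - [0.6, 0, 0]
    - [0, 0, 0]
  turn:
    - [-0.008, 0.003, 0.015]
    - [0, 0, 0]
    - [0, 0, 0]
  grip: [0, 0, 0]

```text
t: 3.43
eef_pos: [0.5567, -0.1138, 0.0376]
tool_rot: [0.456, 0.542, 0.454, -0.541]
contact_force: [0.3, -0.5, 0.7]
gripper_width: 0.995
```

Request:
apply_moves:
  travel:
    - [0.3, 0, 0]
    - [0, 0, 0]
  turn:
    - [0, 0, 0]
    - [0, 0, 0]
  grip: [0, 0]

```text
t: 3.6
eef_pos: [0.5572, -0.1151, 0.0363]
tool_rot: [0.457, 0.542, 0.453, -0.541]
contact_force: [0.1, -0.5, 0.2]
gripper_width: 0.999
```

Request:
apply_moves:
  travel:
    - [0.3, 0, 0]
    - [0, 0, 0]
  turn:
    - [0, 0, 0]
    - [0, 0, 0]
  grip: [0, 0]

```text
t: 3.77
eef_pos: [0.5578, -0.1159, 0.0344]
tool_rot: [0.457, 0.543, 0.452, -0.541]
contact_force: [0.1, -0.2, -0.8]
gripper_width: 0.999
```

Request:
apply_moves:
  travel:
    - [0.4, 0, 0]
    - [0.2, 0, 0]
  turn:
    - [0, 0, 0]
    - [0, 0, 0]
  grip: [0, 0]

```text
t: 3.93
eef_pos: [0.5583, -0.1163, 0.0288]
tool_rot: [0.457, 0.543, 0.451, -0.541]
contact_force: [0.7, 0.0, 0.5]
gripper_width: 1.001
```

Request:
apply_moves:
  travel:
    - [0.4, 0, 0]
    - [0.2, 0, 0]
  turn:
    - [0, 0, 0]
    - [0, 0, 0]
  grip: [0, 0]

```text
t: 4.1
eef_pos: [0.5584, -0.1163, 0.0222]
tool_rot: [0.457, 0.543, 0.451, -0.541]
contact_force: [0.1, 0.4, -0.8]
gripper_width: 1.0
```

Request:
apply_moves:
  travel:
    - [0.4, 0, 0]
    - [0.2, 0, 0]
  turn:
    - [0, 0, 0]
    - [0, 0, 0]
  grip: [0, 0]

```text
t: 4.27
eef_pos: [0.5583, -0.1162, 0.0153]
tool_rot: [0.457, 0.543, 0.451, -0.541]
contact_force: [-0.4, 0.5, -0.0]
gripper_width: 1.001
```

Request:
apply_moves:
  travel:
    - [0.2, 0, 0]
    - [0.1, 0, 0]
  turn:
    - [0, 0, 0]
    - [0, 0, 0]
  grip: [0, 0]

```text
t: 4.43
eef_pos: [0.558, -0.1161, 0.0114]
tool_rot: [0.457, 0.543, 0.452, -0.541]
contact_force: [-0.5, 0.4, 0.2]
gripper_width: 0.996
```

Request:
apply_moves:
  travel:
    - [0.2, 0, 0]
    - [0.1, 0, 0]
  turn:
    - [0, 0, 0]
    - [0, 0, 0]
  grip: [0, 0]

```text
t: 4.6
eef_pos: [0.5579, -0.116, 0.0079]
tool_rot: [0.457, 0.543, 0.452, -0.541]
contact_force: [-1.2, 0.5, 0.5]
gripper_width: 1.0
```

Run:
```python
from h import *
c=cam("scene"); o=status.get_obs(); p=proj(c,o["eef_pos"])[0]; print(p,o["eef_pos"],o["contact_force"])
im=eyes.read_camera("scene")[:,:,::-1]; u,v=p.astype(int)
a=cv2.resize(im[v-75:v+75,u-100:u+100],None,fx=4,fy=4,interpolation=cv2.INTER_CUBIC);cv2.imwrite("pics/s2.png",a)
```

```text
[269.58300475 235.64377089] [ 0.55792369 -0.11600829  0.0079219 ] [-1.18759595  0.48941945  0.54240431]
```

View pics/s2.png

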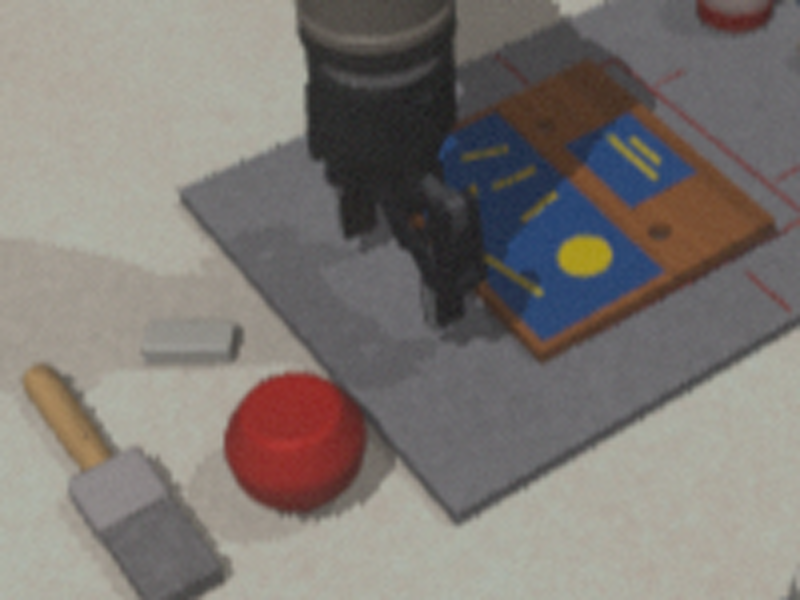

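The fingertips are just above the board behind the block, with tip shadows close to the tips at about crop (450,325). I'll keep feeling downwards.

Request:
apply_moves:
  travel:
    - [0.15, 0, 0]
    - [0.1, 0, 0]
  turn:
    - [0, 0, 0]
    - [0, 0, 0]
  grip: [0, 0]

```text
t: 4.82
eef_pos: [0.5581, -0.116, 0.0053]
tool_rot: [0.457, 0.543, 0.452, -0.541]
contact_force: [0.9, 0.2, 0.4]
gripper_width: 1.003
```

Run:
```python
from plan import *
c=cam("scene")
for z in(.012,.016,.02,.03):
  print(z,[proj(c,np.r_[B[:2]+c2(B[2])@np.array([x,y])/1000,z])[0].round(1).tolist() for x,y in((50,-145),(63,-145),(63,-134))])
go(6,-145,.01,B[2],1)
```

```text
0.012 [[281.4, 243.8], [284.6, 247.2], [288.7, 245.1]]
0.016 [[281.3, 242.6], [284.6, 246.0], [288.6, 243.9]]
0.02 [[281.3, 241.4], [284.5, 244.8], [288.6, 242.6]]
0.03 [[281.1, 238.3], [284.3, 241.7], [288.4, 239.6]]
[-0.47, -0.3, -0.57] [-0.0057, 0.0029, -0.0075]
```

Request:
apply_moves:
  travel:
    - [0.15, 0, 0]
    - [0.15, 0, 0]
  turn:
    - [0, 0, 0]
    - [0, 0, 0]
  grip: [0, 0]

```text
t: 4.98
eef_pos: [0.5584, -0.1161, 0.0023]
tool_rot: [0.457, 0.543, 0.451, -0.541]
contact_force: [-0.3, -0.2, 0.4]
gripper_width: 0.998
```

Request:
apply_moves:
  travel:
    - [0.15, 0, 0]
    - [0.15, 0, 0]
  turn:
    - [0, 0, 0]
    - [0, 0, 0]
  grip: [0, 0]

```text
t: 5.15
eef_pos: [0.5585, -0.1161, -0.0009]
tool_rot: [0.457, 0.543, 0.451, -0.541]
contact_force: [-0.1, -0.2, -0.5]
gripper_width: 1.002
```

Request:
apply_moves:
  travel:
    - [0.15, 0, 0]
    - [0.15, 0, 0]
  turn:
    - [0, 0, 0]
    - [0, 0, 0]
  grip: [0, 0]

```text
t: 5.32
eef_pos: [0.5585, -0.1162, -0.0042]
tool_rot: [0.457, 0.543, 0.451, -0.541]
contact_force: [-0.7, -0.0, -0.7]
gripper_width: 1.005
```

Run:
```python
from h import *
o=status.get_obs();print(o["eef_pos"],o["contact_force"],o["joint_torque"].round(2))
c=cam("scene");im=eyes.read_camera("scene")[:,:,::-1]
w=cam("wrist");iw=eyes.read_camera("wrist")[:,:,::-1]
a=cv2.resize(im[195:260,230:330],(800,520),interpolation=cv2.INTER_CUBIC)
for dz in (0,.012,.019,-.013):
  pass
cv2.imwrite("pics/s3.png",a); cv2.imwrite("pics/w3.png",iw)
```

```text
[ 0.5585233  -0.11616171 -0.00421791] [-0.6907281  -0.03789421 -0.70278111] [ 8.000e-02 -5.699e+01 -3.950e+00 -1.731e+01 -0.000e+00  2.000e-02
  2.000e-02]
```

View pics/s3.png

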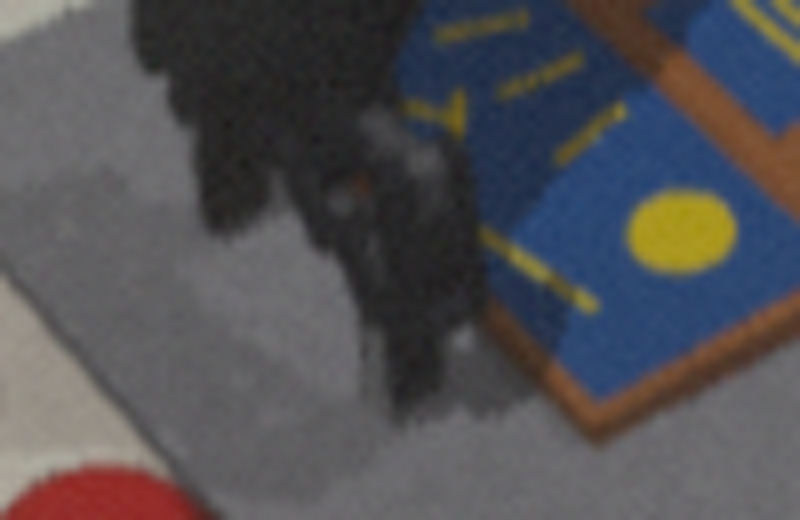

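The tips are at about board height, 10–25 mm behind the block's edge. I'll approach to contact.

Request:
apply_moves:
  travel:
    - [0, -0.3, -0.5]
    - [0, 0, -0.5]
    - [0, 0, -0.5]
    - [0, 0, -0.4]
    - [0, 0, 0]
  turn:
    - [-0.006, 0.003, -0.007]
    - [0, 0, 0]
    - [0, 0, 0]
    - [0, 0, 0]
    - [0, 0, 0]
  grip: [0, 0, 0, 0, 0]

```text
t: 5.83
eef_pos: [0.5587, -0.0944, -0.0043]
tool_rot: [0.456, 0.541, 0.456, -0.54]
contact_force: [-0.3, -0.3, -0.2]
gripper_width: 1.001
```

```bash
cat > st.py <<'E'
from plan import *
o=status.get_obs();p=o["eef_pos"];M=rot(o["tool_rot"])
print("tcp board mm",((p[:2]-B[:2])@c2(B[2])*1000).round(1),"z",p[2].round(4),"yaw rel",(np.arctan2(M[1,1],M[0,1])-B[2]).round(4),"tilt",M[2].round(3),"F board",(o["contact_force"][:2]@c2(B[2])).round(1),o["contact_force"][2].round(1),"t",o["t"])
E
python3 st.py
```

```text
tcp board mm [   6.  -129.4] z -0.0043 yaw rel 0.001 tilt [-1.     0.    -0.001] F board [-0.2 -0.4] -0.2 t 5.8333
```

Request:
apply_moves:
  travel:
    - [0, 0, -0.4]
    - [0, 0, -0.4]
    - [0, 0, -0.3]
    - [0, 0, 0]
  turn:
    - [0, 0, 0]
    - [0, 0, 0]
    - [0, 0, 0]
    - [0, 0, 0]
  grip: [0, 0, 0, 0]

```text
t: 6.17
eef_pos: [0.5611, -0.0832, -0.0039]
tool_rot: [0.457, 0.54, 0.456, -0.54]
contact_force: [-0.2, -0.6, 0.2]
gripper_width: 1.0
```

```bash
python3 st.py
```

```text
tcp board mm [   6.5 -117.9] z -0.0039 yaw rel 0.0007 tilt [-1.     0.001  0.   ] F board [-0.1 -0.7] 0.2 t 6.1667
```

Run:
```python
from w import *
c=cam("wrist"); im=eyes.read_camera("wrist"); np.savez("c4.npz",*c); cv2.imwrite("pics/w4.png",im[:,:,::-1])
```

```text
(no output)
```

View pics/w4.png

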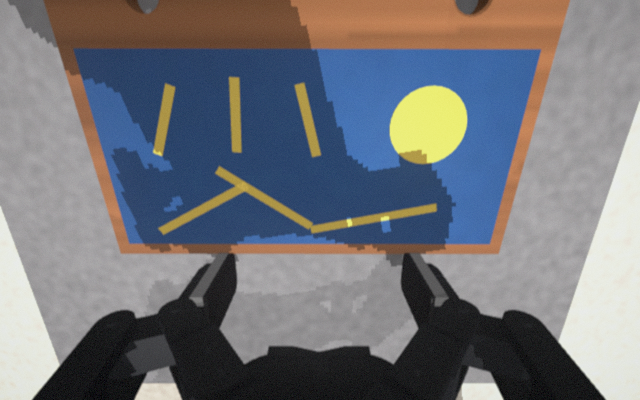

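The fingertips (v≈253) are practically at the block's -y edge: corners (122,254) and (499,252), top-left (45,0), top-right (570,0). The holes are at the top, at (148,3) and (472,3).

Run:
```python
from plan import *
c=list(np.load("c4.npz").values())
P=onz(c,[[122,254],[499,252]],.022)[:,:2]; q=(P-B[:2])@c2(B[2])*1000
print(q.round(1),np.linalg.norm(q[1]-q[0]),np.arctan2(q[1,1]-q[0,1],q[1,0]-q[0,0]))
```

```text
[[ -91.  -109.6]
 [  99.3 -108.4]] 190.32432450838144 0.0064226159351371695
```

The edge is now at y≈-109 (it was -114.5) and the yaw is about 0, so the fingers have squared up the block. It still needs about 24 mm in +y and about -4.5 mm in x. I'll push diagonally and check halfway.

Request:
apply_moves:
  travel:
    - [0, -0.07, -0.3]
    - [0, -0.07, -0.3]
    - [0, -0.07, -0.3]
    - [0, -0.07, -0.3]
    - [0, 0, 0]
  turn:
    - [0, 0, 0]
    - [0, 0, 0]
    - [0, 0, 0]
    - [0, 0, 0]
    - [0, 0, 0]
  grip: [0, 0, 0, 0, 0]

```text
t: 6.63
eef_pos: [0.5602, -0.0721, -0.0039]
tool_rot: [-0.456, -0.541, -0.455, 0.541]
contact_force: [0.1, -2.3, 0.4]
gripper_width: 1.003
```

```bash
python3 st.py
python3 - <<'E'
from w import *
from plan import B
c=cam("wrist"); im=eyes.read_camera("wrist"); np.savez("c5.npz",*c); cv2.imwrite("pics/w5.png",im[:,:,::-1])
# block -y edge corners: brown rim mask
h=cv2.cvtColor(im,cv2.COLOR_RGB2HSV); m=((h[:,:,0]<18)&(h[:,:,1]>90)&(h[:,:,2]>50)).astype(np.uint8)|((h[:,:,0]>100)&(h[:,:,0]<130)&(h[:,:,1]>100)).astype(np.uint8)
m[290:]=0; m=cv2.morphologyEx(m,cv2.MORPH_OPEN,np.ones((3,3)))
cs,_=cv2.findContours(m,cv2.RETR_EXTERNAL,cv2.CHAIN_APPROX_NONE); cc=max(cs,key=cv2.contourArea)
a=cv2.approxPolyDP(cv2.convexHull(cc),5,True)[:,0]; print(a.tolist())
k=sorted(a.tolist(),key=lambda p:-p[1])[:2]; k.sort()
q=(onz(c,k,.022)[:,:2]-B[:2])@c2(B[2])*1000; print(q.round(1),np.linalg.norm(q[1]-q[0]),np.arctan2(*(q[1]-q[0])[::-1]))
E
```

```text
tcp board mm [   3.7 -107.1] z -0.0039 yaw rel -0.0016 tilt [-1.     0.001  0.002] F board [ 0.5 -2.2] 0.4 t 6.6333
[[571, 0], [497, 253], [121, 252], [43, 2]]
[[-94.1 -97.4]
 [ 95.6 -98.4]] 189.6591351212114 -0.005048707681247158
```

View pics/w5.png

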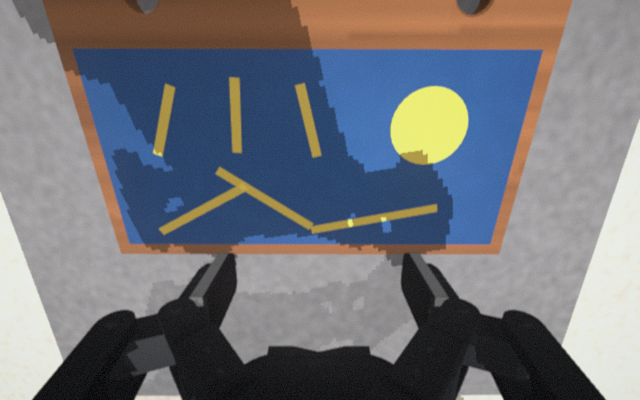

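The block moved exactly with the tool (the same pixels as before), so the push sticks. About 12.9 mm in y and -1 to -2 mm in x remain.

Request:
apply_moves:
  travel:
    - [0, -0.07, -0.3]
    - [0, -0.07, -0.3]
    - [0, -0.06, -0.3]
    - [0, 0, 0]
  turn:
    - [-0.001, 0, 0]
    - [0, 0, 0]
    - [0, 0, 0]
    - [0, 0, 0]
  grip: [0, 0, 0, 0]

```text
t: 7.02
eef_pos: [0.5597, -0.0622, -0.0039]
tool_rot: [-0.457, -0.54, -0.455, 0.541]
contact_force: [-0.1, 0.2, -0.0]
gripper_width: 1.001
```

```bash
python3 st.py
python3 - <<'E'
from w import *
from plan import B
c=cam("wrist"); im=eyes.read_camera("wrist"); np.savez("c6.npz",*c); cv2.imwrite("pics/w6.png",im[:,:,::-1])
h=cv2.cvtColor(im,cv2.COLOR_RGB2HSV); m=((h[:,:,0]<18)&(h[:,:,1]>90)&(h[:,:,2]>50)).astype(np.uint8)|((h[:,:,0]>100)&(h[:,:,0]<130)&(h[:,:,1]>100)).astype(np.uint8)
m[290:]=0; m=cv2.morphologyEx(m,cv2.MORPH_OPEN,np.ones((3,3)))
cs,_=cv2.findContours(m,cv2.RETR_EXTERNAL,cv2.CHAIN_APPROX_NONE); cc=max(cs,key=cv2.contourArea)
a=cv2.approxPolyDP(cv2.convexHull(cc),5,True)[:,0]; print(a.tolist())
k=sorted(a.tolist(),key=lambda p:-p[1])[:2]; k.sort()
q=(onz(c,k,.022)[:,:2]-B[:2])@c2(B[2])*1000; print(q.round(1),np.linalg.norm(q[1]-q[0]),np.arctan2(*(q[1]-q[0])[::-1]))
E
```

```text
tcp board mm [  1.5 -97.4] z -0.0039 yaw rel -0.0009 tilt [-1.     0.001  0.002] F board [-0.1  0.1] -0.0 t 7.0167
[[557, 0], [501, 246], [121, 246], [61, 0]]
[[-95.5 -84.4]
 [ 94.6 -84.7]] 190.10947489224787 -0.0012785699379600061
```

The block has changed perspective, its edge is at -84.6, the yaw is about 0 and the force is zero, so it appears to have dropped onto the pins. I'll back off, rise and check.

Request:
apply_moves:
  travel:
    - [0, 0, 1.0]
    - [0, 0, 1.5]
    - [0, 0, 0.5]
    - [-2.0, 0, 0]
    - [-4, 0, 0]
    - [-4, 0, 0]
    - [-4, 0, 0]
    - [-4, 0, 0]
  turn:
    - [0, 0, 0]
    - [0, 0, 0]
    - [0, 0, 0]
    - [0, 0, 0]
    - [0, 0, 0]
    - [0, 0, 0]
    - [0, 0, 0]
    - [0, 0, 0]
  grip: [0, 0, 0, 0, 0, 0, 0, 0]

```text
t: 7.73
eef_pos: [0.5461, -0.0937, 0.1722]
tool_rot: [-0.45, -0.535, -0.462, 0.545]
contact_force: [1.2, -0.2, -0.1]
gripper_width: 1.004
```

Request:
apply_moves:
  travel:
    - [-4, 0, -4]
    - [-1, 0, -4]
    - [0, 0, -4]
    - [0, 0, -1]
    - [0, 0, 0]
    - [0, 0, 0]
  turn:
    - [0, 0, 0]
    - [0, 0, 0]
    - [0, 0, 0]
    - [0, 0, 0]
    - [0, 0, 0]
    - [0, 0, 0]
  grip: [0, 0, 0, 0, 0, 0]

```text
t: 8.23
eef_pos: [0.5731, 0.024, 0.2249]
tool_rot: [0.452, 0.542, 0.455, -0.542]
contact_force: [0.0, 0.7, -0.1]
gripper_width: 0.998
```

```bash
python3 st.py
python3 - <<'E'
from w import *
from plan import B
c=cam("wrist"); im=eyes.read_camera("wrist"); np.savez("c7.npz",*c)
cv2.imwrite("pics/w7.png",im[:,:,::-1])
g=boardfit(c,im,B); P=[np.r_[g[:2]+c2(g[2])@np.array([x,.025]),.022] for x in(-.06,.06)]
px=proj(c,P); print(px.round(1)); holes(c,im,px.round().astype(int),g,.022)
E
```

```text
tcp board mm [  0.3 -10.3] z 0.2249 yaw rel -0.0083 tilt [-1.    -0.002 -0.002] F board [-0.1  0.7] -0.1 t 8.2333
board [ 0.5756  0.0339 -0.1675] n 458 res 0.0007
[[268.8 141.1]
 [366.6 140.2]]
hole px [267.2 143.2] area 36
hole px [366.2 140.8] area 56
holes in board mm [[-62.1, 22.5], [59.6, 24.4]] dist 121.7 yaw rel 0.0157 err to pins [[-2.1, -2.5], [-0.4, -0.6]]
```

View pics/w7.png

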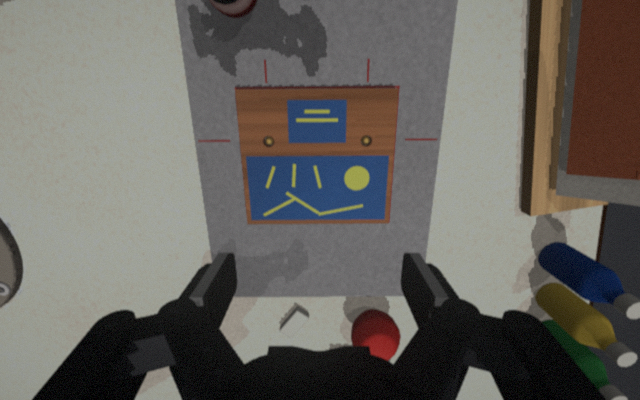

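Brass pins show in both holes, at (268,141) and (366,141). One zoomed look and a corner check will confirm it lies flat.

Run:
```python
from w import *
c=list(np.load("c7.npz").values()); g=np.array([.5756,.0339,-.1675])
for z in(.022,.031): print(z,proj(c,[np.r_[g[:2]+c2(g[2])@np.array([x,y]),z] for x,y in((-.095,.085),(.095,.085),(.095,-.085),(-.095,-.085))]).round(1).tolist())
im=cv2.imread("pics/w7.png"); cv2.imwrite("pics/w7z.png",cv2.resize(im[70:170,220:420],None,fx=4,fy=4,interpolation=cv2.INTER_CUBIC))
```

```text
0.022 [[235.5, 89.3], [399.1, 87.7], [389.1, 222.6], [248.1, 223.7]]
0.031 [[233.3, 89.0], [401.1, 87.3], [390.7, 225.3], [246.5, 226.5]]
```

View pics/w7z.png

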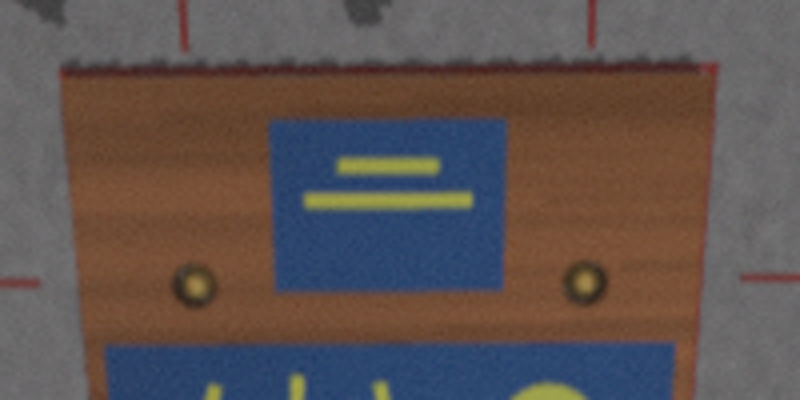

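The pins are concentric in both holes. The +y edge spans about 163 px, where flat predicts 163.6 and still propped predicts 167.8, so the block is seated flat.

```bash
python3 -c "
from station import bot
print(bot.hand_in())"
```

```text
the job is handed in; nothing more can be done
None
```

I nudged the block onto its two pins with the open fingertips, pushing on its -y edge. First I squared it up, then slid it about 30 mm along board +y and about 5 mm along -x. It dropped, I backed the hand away to about 20 cm above the board, and I handed the job in at about 8.5 s on the robot clock.

**Checks that agreed:**
- **Pins:** the close wrist picture shows both brass pins centred in their holes.
- **Flatness:** the +y edge measures about 163 px. Flat predicts 163.6 px and still propped predicts 167.8 px.
- **Contact:** the contact force read about zero when I moved away. The apple and eraser, the nearby things still in view, looked unmoved.

**Checks that disagreed or were not made:**
- **Hole positions:** the automatic fit put the near hole 2.1 and 2.5 mm (x and y) off its pin, about 3.3 mm in all, and gave a yaw of 0.016 rad. I took that as an error: the blob covered only the dark part of the hole, the pin being bright, and in the zoomed view the pins look centred.
- **Fingertip height:** the open fingertips were farther back than the stated 19 and 13 mm led me to expect. I lowered them step by step watching the force, and judged their height over the board from the camera.
- **Other things:** I did not re-measure the positions of the other things after the push.

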